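# Feed a slat and finish the tower's top layer

## Robot

A 7-joint arm with a two-finger parallel gripper is mounted at the origin on the work surface. World frame = base frame: x ahead of the robot, y to its left, z up, the work surface at z = 0. Lengths are in m, angles in rad, forces in N, time in s.
With the tool pointing down it reaches from about 0.425 to 0.875 m from the base axis. Payload 8.4 kg.
Tool frame: the origin (TCP) lies midway between the tips of the shut fingers; the grasp point (between the pads) lies 19 mm behind it; z points along the fingers, y is the direction in which the jaws open and shut (so a half turn about z gives the same grasp; the last joint's range is limited). The gripper opens to 87 mm and grips with 3 to 60 N. Pads are 19 mm wide; open, the fingers measure 117 mm over their backs; the gripper's body (75 mm by 190 mm) begins 51 mm behind the grasp point.
Start: joints at [1.07, 0.333, 0.04, 1.465, -0.013, 1.343, -0.059], TCP at [0.254, -0.598, 0.223] pointing down, gripper open.
Joint ranges: [-2.58, 2.58], [-0.38, 2.09], [-1.3, 1.39], [0.25, 2.4], [-1.5, 4.64], [0.08, 2.09], [-2.65, 2.65]. Speed limits (rad/s): [2.22, 2.22, 2.79, 2.79, 3.14, 3.14, 3.14].

## Interface

Orientations are given as [roll, pitch, yaw] about the fixed x, y, z axes, in that order (R = Rz(yaw) Ry(pitch) Rx(roll)).
In Python, from rig import r gives the robot as it stands.
- The arm moves only by the tool jog_arm, never from a script. Its argument "plan" is a list of rows, each an object of numbers: "tx", "ty", "tz": the shift along the world's x, y, z in mm; "wx", "wy", "wz": the turn, a rotation vector about the world's x, y, z in rad. A call has 1 to 5 rows; each row shifts and turns the commanded pose from where the row before left it; what a row does not reach is not made up. A row lasts 1/8 s, in which the tool goes at most 62.5 mm and 10.7 degrees, less where a joint would pass 70% of its speed; a pose out of reach is approached as far as the arm can. A call is refused whole if a number of a shift passes 62.5 or a number of a turn 0.188, either way. A call with a gripper value outside its range is refused whole. "gripper" is the closure, from 0 (fully open) to 1 (shut), set as the call begins (left out, the last holds). The fingers move at their own pace and stop on an object; the grip force is fixed at half the most. Time passes only in rows, so rows that do not move let the fingers close. It gives the time, the measured TCP pose, the force and the opening at its end, in the units of the state.
- r.observe(): the state, without advancing time (a new reading comes with each control period).
- r.grab_frame(name): name is "side" or "top"; returns the picture (480x640x3 uint8, red, green, blue); there is no depth.
- r.calibration(name): a dict with "K" (3x3 intrinsics, pixels), "k1" (the pictures are not rectified: a ray, as slopes to the right and down, at radius r is drawn at 1 + k1 r^2 times it, then the intrinsics apply), "T" (4x4, takes a point from camera to world coordinates). Camera axes: x right, y down, z forward; pixel columns grow to the right and rows downward; lengths in m; the calibration is good to about 2 mm. A picture is of the moment at which its call begins. calibration takes no time and is no camera call.
- r.sign_off(): hands the job in, once; it reports no verdict.
Trained networks look in the newest picture that a camera, given by its name, has taken for a name from the list of things; names that differ only in an ending like _2 or _b are one class to them, and where a whole thing is asked for, a point or a joint stands for the part that bears it (a point fixed in the world has none). Each returns a list of dicts, best first, with "conf" (0 to 1); they miss things now and then, are a little off and sometimes report something else, mostly with a low value. They report only what shows in the picture. A call takes as long as a camera call. They do not tell look-alikes from the thing itself.
- r.find_in(camera, target): "point" ([x, y, z] in m, in the coordinates of the camera as it stood for that picture, good to about 4 mm: the middle of the surface that is visible of it).
- r.pinpoint(camera, target): "point" ([x, y, z] in m, in the coordinates of the camera as it stood for that picture, good to about 4 mm: a listed point, or the origin of a listed thing).
The state is a dict: "time_s": time; "q": joint angles; "qvel": joint speeds; "effort": joint torques, N m; "tool_pos": TCP position; "orientation": TCP orientation; "wrist_force": force on the tool from outside, world axes, zero at the start; "moment": the same for the moment, N m; "grip_width": finger opening in m.
Only numpy, scipy, OpenCV 4.12 (cv2) and the standard library are available. Lean on these libraries where they do the work, as an engineer would, in place of code of your own. Each camera call takes 0.05 s, during which the arm holds its last target.

## Task

Pull the black grip of the slat feeder right out to its stop so that it brings out one slat, then ease the slide fully home without letting it snap back, leaving that slat lying on the deck. Then set the slat down on the tower (do not drop it) to complete the unfinished top layer: parallel to the single slat there, across the free ends of the two slats below, flush with the tower's sides. Leave the rest of the tower, the other slats in the feeder and everything else on the table as they are.

Things in the scene. Friction and masses are not known exactly. Their poses are not given: they have to be found in the camera images.
- feeder: Slat feeder, fixed: brown wooden deck 313 x 172 mm (its x, y), its top 10 mm above the table and reaching 148 mm in front (-x) of the origin, which lies on the table under the middle of the open-topped magazine (40 mm long, walls 60 mm high). The magazine holds three slats, one on another, along the feeder's y. A gap under its front lets only the lowest out, towards -x.
- feed_slide (a joint): How far the feeder's sprung slide is pulled out along the feeder's -x, m: 0 fully home, 0.125 at its stop. A steel wire frame (8 mm wire, 150 mm wide) with a pusher behind the lowest slat and a cross bar with a grip in front; a spring pulls it home with 3 N (home) to 7 N (stop).
- grip (a point): Gripping point on the slide's black upright grip, 60 mm above the table, 42 mm in front of the feeder's origin when home; moves with the slide, axes as the feeder's. The grip is 28 mm wide (y), 14 mm thick (x), from 30 to 70 mm above the table, on the cross bar (top 38 mm above the table). Pinch it from above across the 28 mm; the magazine wall is 15 mm behind it.
- slat_feed: The slat to be fed, lowest in the magazine: a plain light wooden slat, 120 x 24 x 12 mm (its y, x, z); origin at the centre of its underside. It lies on the deck, 10 mm above the table; the slide pulled to its stop brings it to x = -120 mm in the feeder's frame, and the cross bar passes over it on the way back and leaves it there.
- slat_next: The slat above it in the magazine, which drops into its place: a plain light wooden slat, 120 x 24 x 12 mm (its y, x, z); origin at the centre of its underside. 
- board: Building board, fixed, 150 x 150 x 9 mm, white; origin at the centre of its underside. On it a square crib tower, 120 mm over its sides, two slats a layer: first along the board's x at y = +48 and -48 mm, second along y at x = +48 and -48, third along x with a slat at y = +48 only. The empty place is at y = -48 mm, x = 0, a slat's underside there 33 mm above the table.
- top_slat: The only slat of the tower's top layer: a plain light wooden slat, 120 x 24 x 12 mm (its y, x, z); origin at the centre of its underside. Underside 33 mm above the table.
- low_a: Tower slat, first layer, board's +y side: a plain light wooden slat, 120 x 24 x 12 mm (its y, x, z); origin at the centre of its underside. 
- low_b: Tower slat, first layer, board's -y side: a plain light wooden slat, 120 x 24 x 12 mm (its y, x, z); origin at the centre of its underside. 
- mid_a: Tower slat, second layer, board's +x side: a plain light wooden slat, 120 x 24 x 12 mm (its y, x, z); origin at the centre of its underside. 
- mid_b: Tower slat, second layer, board's -x side: a plain light wooden slat, 120 x 24 x 12 mm (its y, x, z); origin at the centre of its underside. 
- bolt_block: Bystander: wooden block 60 x 38 x 34 mm with two black bolt caps on top (44 mm high overall) and a steel pin out of one end; origin at its underside.
- offcut: Bystander: dark wooden offcut 85 x 40 x 45 mm; origin at its underside.
- pliers: Bystander: steel pliers lying flat, about 145 mm long, 14 mm high; origin at its underside.
- hammer: Bystander: hammer lying flat, 280 mm long, wooden handle; origin at its underside.
- pencil: Bystander: green pencil, 150 mm long, 7.5 mm thick; origin at its underside.
- screw_jar: Bystander: clear jar of screws with a steel cap, 60 mm wide, 75 mm high; origin at its underside.
Mind the look-alikes: they are no part of the job. Of the things that look like the board, the larger one is meant.

How it is judged:
On the way, in this order (a step that is already met when the one before it is completed fails the run):
1. the slide is pulled out to its stop (within 4 mm), the slat lying out in front of the magazine (value of joint feed_slide above 0.121 m and x of slat_feed in the frame of feeder between -0.16 and -0.095 m and z of slat_feed in the frame of feeder between 0.006 and 0.018 m), for 0.1 s.
2. the slide is back home (within 5 mm) and the slat still lies on the deck in front (value of joint feed_slide below 0.005 m and x of slat_feed in the frame of feeder between -0.16 and -0.095 m and z of slat_feed in the frame of feeder between 0.006 and 0.018 m), for 0.1 s.
At the end, for the whole second after the job is handed in: The fed slat rests flat and still in the empty third-layer place: within 12 mm of its centre each way (board x 0, y -48 mm), along the board's x within 0.15 rad; the other tower slats within 10 mm of their starts; the slide home within 5 mm; the next slat within 15 mm of the magazine's middle (value of joint feed_slide below 0.005 m and x of slat_feed in the frame of board between -0.012 and 0.012 m and y of slat_feed in the frame of board between -0.06 and -0.036 m and z of slat_feed in the frame of board between 0.03 and 0.037 m and angle between the y axis of slat_feed and the x axis of board, either way round below 0.15 rad and angle between slat_feed's own z axis and vertical below 0.06 rad and linear speed of slat_feed below 0.02 m/s and horizontal distance between slat_next and feeder below 0.015 m and distance of each of low_a, low_b, mid_a, mid_b, top_slat from where it was at the start of the episode below 0.01 m); the robot touches nothing.
It fails at once if the slide snaps back (faster than 0.5 m/s towards home) (velocity of joint feed_slide below -0.5 m/s).
It fails at once if the slat is dropped or flung (faster than 0.6 m/s while not touched by the fingers) (linear speed of slat_feed above 0.6 m/s and contact force between slat_feed and the fingers below 0.01 N).
It fails at once if a bystander is moved more than 25 mm (distance of any of bolt_block, offcut, pliers, hammer, pencil, screw_jar from where it was at the start of the episode above 0.025 m).
It also fails if it takes over 58 s, if anything falls off the work surface, if the arm or the gripper's body presses on something with over 40 N, if the wrist force passes 120 N, or if a joint passes its speed limit or range.

## Working session

There is one attempt and no reset: what is moved stays moved. The work goes in short steps, Python scripts to look and compute and a tool call to move; the robot and the scene stay as the last step left them, time stands still between calls to the robot, and variables do not carry over. Pictures are saved under pics/ and viewed, and the job is handed in when it is done.

Besides the shell and the picture viewer there is one more tool, called after "Request:" as name([rows], argument=value, ...), one row to a line, values as JSON. jog_arm: Moves the arm, as the interface text tells. Its arguments: {"type":"object","properties":{"plan":{"type":"array"},"gripper":{"type":"number"}},"required":["plan"]}

```bash
mkdir -p pics; ls
python3 - <<'E'
from rig import r
import cv2
s=r.observe();print(s)
for n in("side","top"):
    im=r.grab_frame(n);cv2.imwrite(f"pics/{n}0.png",im[:,:,::-1]);c=r.calibration(n);print(n,c)
    for t in["feeder","grip","slat_feed","board","top_slat"]:
        T=c["T"]
        for d in r.pinpoint(n,t)[:3]:
            p=d["point"];print(t,round(d["conf"],2),(T[:3,:3]@p+T[:3,3]).round(4))
E
```

```text
pics
{'time_s': 0.0, 'q': array([ 1.06977388,  0.33394955,  0.03983281,  1.46627108, -0.01339961,
        1.34331877, -0.05851101]), 'qvel': array([-3.93294931e-04, -5.12389214e-04, -9.15390144e-04, -6.85265653e-04,
       -8.93447574e-04,  1.30400208e-03,  1.17848638e-05]), 'effort': array([-5.16864820e-04, -6.56365585e+01,  1.33399028e+00, -4.03788471e+01,
       -6.00502314e-02,  4.48211026e-02,  1.38655437e-04]), 'tool_pos': array([ 0.25402052, -0.59778795,  0.22163384]), 'orientation': array([-3.13991454e+00,  1.02203396e-04,  4.01833121e-01]), 'wrist_force': array([-0.32970633, -0.68840865, -0.08601308]), 'moment': array([ 0.03644376,  0.00330605, -0.02181847]), 'grip_width': 0.08713165109727604}
side {'K': array([[508.89577579,   0.        , 318.55903279],
       [  0.        , 508.89577579, 235.66309247],
       [  0.        ,   0.        ,   1.        ]]), 'k1': -0.14584465720318576, 'T': array([[-0.72577905, -0.36230238,  0.58479206, -0.21798476],
       [-0.68765727,  0.35824523, -0.6314965 ,  0.89272585],
       [ 0.01929372, -0.86046344, -0.50914675,  0.76219348],
      
[... 452 characters left out ...]
        ,   1.        ]]), 'k1': 0.0345390559341042, 'T': array([[-1.85879254e-02, -9.89711654e-01,  1.41863774e-01,
         3.84120258e-01],
       [-9.99819835e-01,  1.89454460e-02,  1.16979972e-03,
         3.04981920e-03],
       [-3.84543690e-03, -1.41816471e-01, -9.89885499e-01,
         1.44475326e+00],
       [ 0.00000000e+00,  0.00000000e+00,  0.00000000e+00,
         1.00000000e+00]])}
feeder 0.77 [ 6.049e-01 -1.879e-01 -3.000e-04]
feeder 0.63 [0.3711 0.0246 0.004 ]
feeder 0.28 [0.6256 0.2012 0.0197]
grip 0.96 [ 0.5651 -0.1952  0.0614]
board 0.83 [0.5879 0.2395 0.0037]
board 0.77 [0.3772 0.2572 0.0053]
board 0.74 [4.579e-01 4.360e-01 3.000e-04]
top_slat 0.92 [0.5536 0.2076 0.0311]
```

View pics/side0.png

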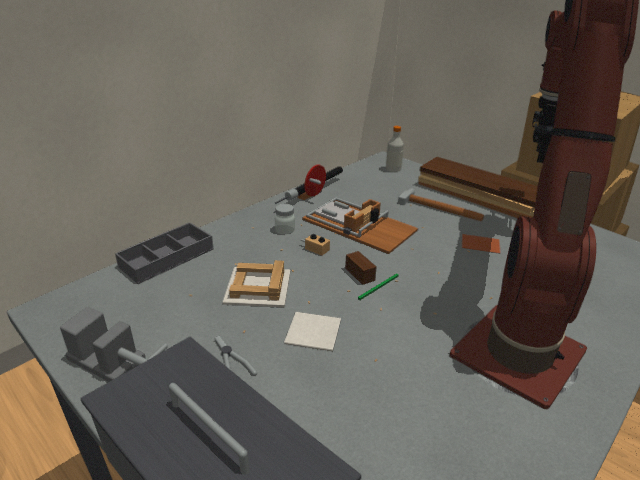

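View pics/top0.png

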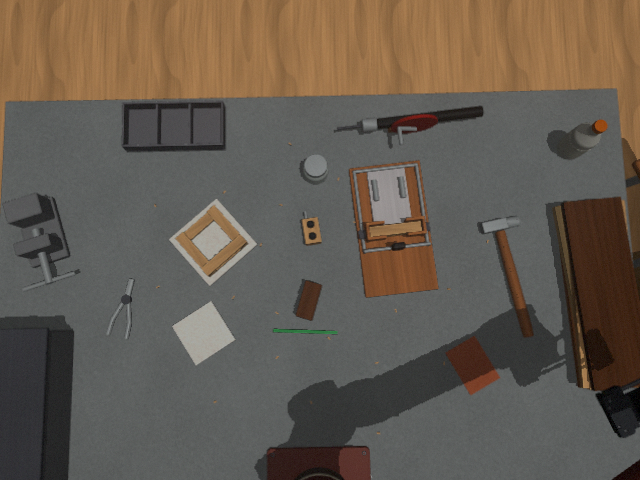

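Board candidates in the top view are the white board with the crib tower at (212,241) and a plain, smaller white board at (204,333). The first is larger and carries the tower, so it is the one meant. The feeder is at (395,230), with its grip at (398,246). I'll confirm in an enlarged crop.

```bash
cat > h.py <<'E'
import numpy as np, cv2
from rig import r
def dist(c): return np.array([c["k1"],0,0,0,0.])
def w2p(n,P):
    c=r.calibration(n);T=np.linalg.inv(c["T"]);P=np.atleast_2d(np.array(P,float))
    return cv2.projectPoints(P,cv2.Rodrigues(T[:3,:3])[0],T[:3,3],c["K"],dist(c))[0][:,0]
def p2w(n,uv,z):
    c=r.calibration(n);T=c["T"]
    x=cv2.undistortPoints(np.array(uv,float).reshape(-1,1,2),c["K"],dist(c),None,None)[:,0] if False else cv2.undistortPointsIter(np.array(uv,float).reshape(-1,1,2),c["K"],dist(c),None,None,(3,50,1e-10))[:,0]
    d=np.c_[x,np.ones(len(x))]@T[:3,:3].T;o=T[:3,3]
    return o+d*((z-o[2])/d[:,2])[:,None]
def crop(im,x,y,w,h,s,fn):
    cv2.imwrite(fn,cv2.resize(im[y:y+h,x:x+w,::-1],None,fx=s,fy=s,interpolation=cv2.INTER_CUBIC))
E
python3 - <<'E'
import cv2
from h import *
t=cv2.imread("pics/top0.png")[:,:,::-1];s=cv2.imread("pics/side0.png")[:,:,::-1]
crop(t,160,190,110,105,5,"pics/c1.png");crop(t,335,150,115,155,3.8,"pics/c2.png")
crop(s,215,250,90,65,8,"pics/c3.png");crop(s,295,190,130,70,6,"pics/c4.png")
E
```

```text
(no output)
```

View pics/c1.png

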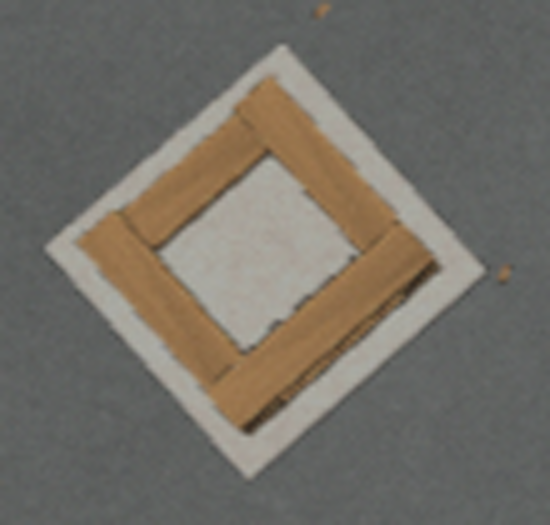

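View pics/c2.png

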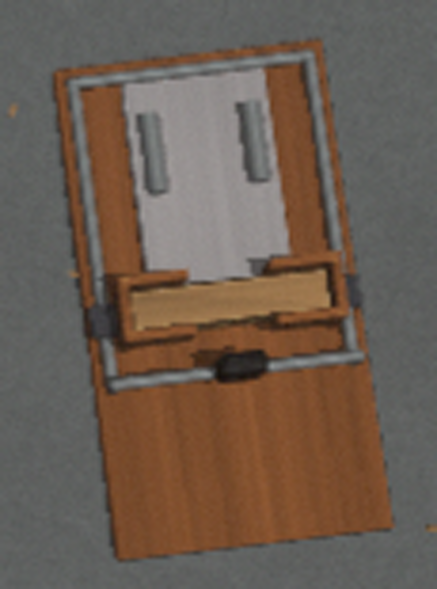

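View pics/c3.png

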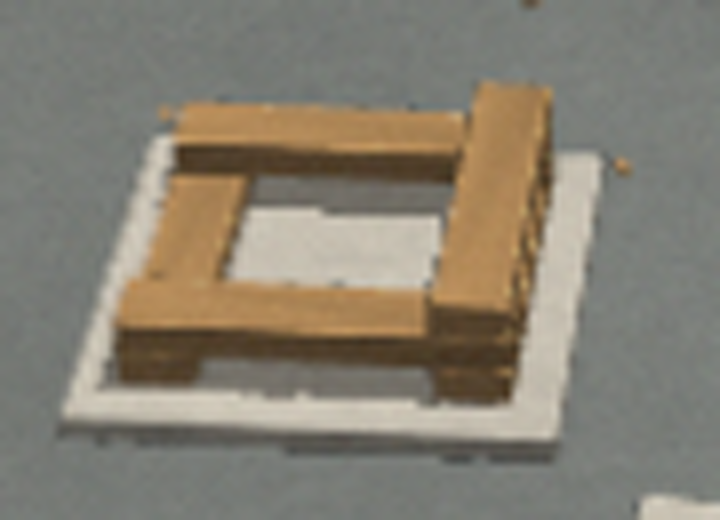

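View pics/c4.png

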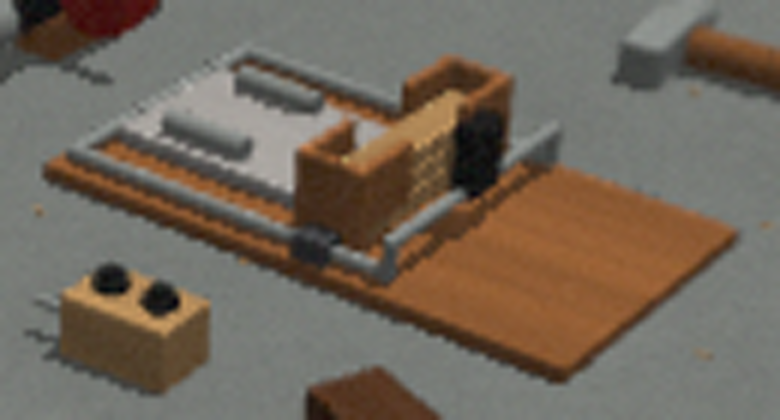

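Run:
```python
from h import *
def o(X,x0,y0,s): return (np.array(X)+.5)/s-.5+[x0,y0]
def sq(P,M,name):
    # rigid fit M->P
    a=M.mean(0);b=P.mean(0);U,S,V=np.linalg.svd((M-a).T@(P-b));R=V.T@np.diag([1,np.sign(np.linalg.det(V.T@U.T))])@U.T
    t=b-R@a;print(name,"t",t.round(4),"yaw",np.arctan2(R[1,0],R[0,0]).round(4),"res mm",((M@R.T+t-P)*1e3).round(1).tolist());return R,t
# corners order: far(+?)...
b=p2w("top",o([(282,44),(487,270),(250,478),(44,247)],160,190,5),.009)[:,:2]
print(b.round(4))
# +y toward lower right edge (corners 1,2); +x = y rotated -90
h=.075
# image: up=+x world,left=+y. outward +y_board = lower right = (-,-); board x = rot -90: (y,-x) -> (-,+) = lower-left
M=np.array([(-h,-h),(-h,h),(h,h),(h,-h)])
R,t=sq(b,M,"board top")
f=p2w("top",o([(55,70),(323,40),(393,527),(118,560)],335,150,3.8),.010)[:,:2]
Mf=np.array([(.165,.086),(.165,-.086),(-.148,-.086),(-.148,.086)])
Rf,tf=sq(f,Mf,"feeder top")
bs=p2w("side",o([(605,155),(555,440),(62,418),(150,137)],215,250,8),.009)[:,:2]
print(bs.round(4))
fs=p2w("side",o([(45,170),(738,237),(562,378)],295,190,6),.010)[:,:2]
print(fs.round(4))
sq(fs,Mf[[0,2,3]],"feeder side")
# top slat top face corners z=.045
ts=p2w("top",o([(400,220),(440,262),(245,432),(208,385)],160,190,5),.045)[:,:2]
print("topslat",ts.round(4),ts.mean(0), ((ts-t)@R*1e3).round(1).tolist())
g=tf+Rf@[-.042,0];print("grip",g, "empty",t+R@[0,-.048],"slat out",tf+Rf@[-.12,0])
print(r.observe()["time_s"])
```

```text
[[0.6935 0.231 ]
 [0.5822 0.1334]
 [0.4857 0.2452]
 [0.5973 0.3434]]
board top t [0.5897 0.2383] yaw 2.2861 res mm [[2.0, -0.1], [0.0, -0.9], [-1.9, 0.4], [-0.2, 0.6]]
feeder top t [ 0.6063 -0.1911] yaw 0.0965 res mm [[0.5, 0.4], [1.0, -0.2], [-1.1, -0.8], [-0.4, 0.6]]
[[0.5818 0.1354]
 [0.4845 0.2493]
 [0.5956 0.3467]
 [0.6947 0.2345]]
[[ 0.7556 -0.0821]
 [ 0.4631 -0.2804]
 [ 0.4468 -0.1108]]
feeder side t [ 0.6013 -0.1822] yaw 0.0934 res mm [[2.0, 0.9], [-1.1, -1.3], [-0.9, 0.4]]
topslat [[0.6014 0.1703]
 [0.5814 0.1519]
 [0.5043 0.2416]
 [0.5263 0.2587]] [0.55336892 0.20561098] [[-59.0, 35.7], [-59.8, 62.9], [58.5, 62.2], [57.0, 34.4]]
grip [ 0.56448083 -0.19514175] empty [0.62590577 0.26973668] slat out [ 0.48684383 -0.20265818]
0.6
```

Request:
jog_arm([
  {"tx": 31, "ty": 40, "wz": -0.06},
  {"tx": 31, "ty": 40, "wz": -0.06},
  {"tx": 31, "ty": 41, "wz": -0.06},
  {"tx": 31, "ty": 41, "wz": -0.06},
  {"tx": 31, "ty": 41, "wz": -0.067},
], gripper=0)

```text
invalid input
```

Request:
jog_arm([
  {"tx": 31, "ty": 41},
  {"tx": 31, "ty": 41},
  {"tx": 31, "ty": 41},
  {"tx": 31, "ty": 40},
  {"tx": 30, "ty": 40, "tz": -30},
])

```text
invalid input
```

Request:
jog_arm([
  {"tz": -40},
  {"tz": -40},
  {},
])

```text
invalid input
```

Request:
jog_arm([
  {"tx": 31, "ty": 40, "tz": 0, "wx": 0, "wy": 0, "wz": -0.06},
  {"tx": 31, "ty": 40, "tz": 0, "wx": 0, "wy": 0, "wz": -0.06},
  {"tx": 31, "ty": 41, "tz": 0, "wx": 0, "wy": 0, "wz": -0.06},
  {"tx": 31, "ty": 41, "tz": 0, "wx": 0, "wy": 0, "wz": -0.06},
  {"tx": 31, "ty": 41, "tz": 0, "wx": 0, "wy": 0, "wz": -0.067},
], gripper=0)

```text
time_s: 1.23
tool_pos: [0.4101, -0.3938, 0.2228]
orientation: [3.141, -0.0, 0.093]
wrist_force: [0.9, -0.5, -0.5]
grip_width: 0.0868
```

Request:
jog_arm([
  {"tx": 31, "ty": 41, "tz": 0, "wx": 0, "wy": 0, "wz": 0},
  {"tx": 31, "ty": 41, "tz": 0, "wx": 0, "wy": 0, "wz": 0},
  {"tx": 31, "ty": 41, "tz": 0, "wx": 0, "wy": 0, "wz": 0},
  {"tx": 31, "ty": 41, "tz": 0, "wx": 0, "wy": 0, "wz": 0},
  {"tx": 29, "ty": 38, "tz": -30, "wx": 0, "wy": 0, "wz": 0},
])

```text
time_s: 1.85
tool_pos: [0.5647, -0.192, 0.1947]
orientation: [3.14, -0.005, 0.095]
wrist_force: [1.1, -0.7, -1.3]
grip_width: 0.087
```

Request:
jog_arm([
  {"tx": 0, "ty": 0, "tz": -40, "wx": 0, "wy": 0, "wz": 0},
  {"tx": 0, "ty": 0, "tz": -40, "wx": 0, "wy": 0, "wz": 0},
  {"tx": 0, "ty": 0, "tz": 0, "wx": 0, "wy": 0, "wz": 0},
])

```text
time_s: 2.22
tool_pos: [0.56, -0.1926, 0.1097]
orientation: [-3.139, 0.005, 0.095]
wrist_force: [0.8, 0.1, 0.9]
grip_width: 0.087
```

Run:
```python
from h import *
s=r.observe();print(s["tool_pos"],s["time_s"])
for n in("side","top"):
    im=r.grab_frame(n);p=w2p(n,[s["tool_pos"],[.564,-.193,.06]]);print(n,p)
    crop(im,*(p[0]-[65,60]).astype(int),130,110,5,f"pics/{n}1.png")
```

```text
[ 0.56000831 -0.19264324  0.10974958] 2.225
side [[376.84604832 197.99603585]
 [374.5776902  212.62787269]]
top [[400.79640705 244.61351487]
 [397.80061316 245.78231852]]
```

View pics/side1.png

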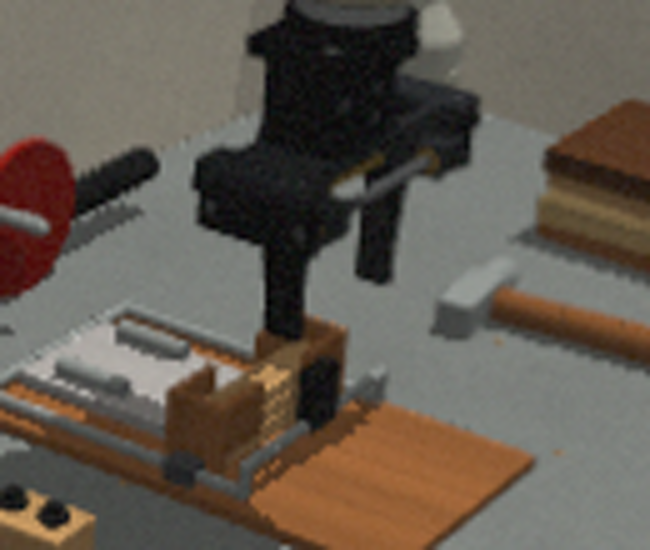

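View pics/top1.png

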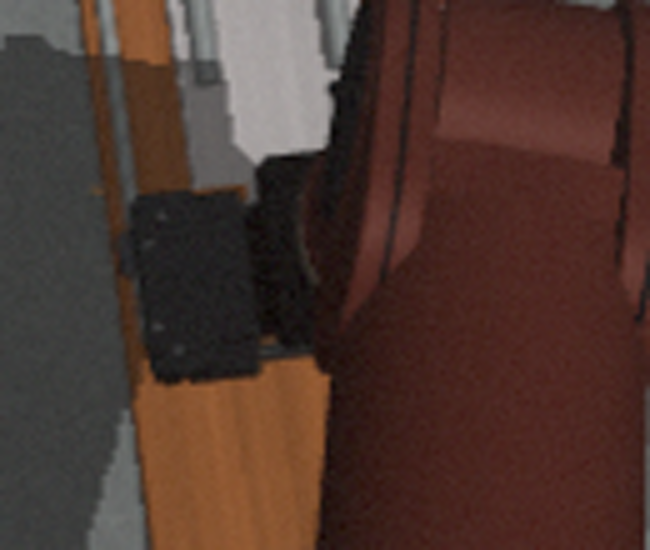

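Request:
jog_arm([
  {"tx": 1, "ty": 0, "tz": -30, "wx": 0, "wy": 0, "wz": 0},
  {"tx": 0, "ty": 0, "tz": -25, "wx": 0, "wy": 0, "wz": 0},
  {"tx": 0, "ty": 0, "tz": -12, "wx": 0, "wy": 0, "wz": 0},
  {"tx": 0, "ty": 0, "tz": 0, "wx": 0, "wy": 0, "wz": 0},
])

```text
time_s: 2.82
tool_pos: [0.5636, -0.1934, 0.0464]
orientation: [3.141, -0.001, 0.095]
wrist_force: [0.1, 0.0, 0.9]
grip_width: 0.087
```

Request:
jog_arm([
  {"tx": 0, "ty": 0, "tz": 0, "wx": 0, "wy": 0, "wz": 0},
  {"tx": 0, "ty": 0, "tz": 0, "wx": 0, "wy": 0, "wz": 0},
  {"tx": 0, "ty": 0, "tz": 0, "wx": 0, "wy": 0, "wz": 0},
  {"tx": 0, "ty": 0, "tz": 0, "wx": 0, "wy": 0, "wz": 0},
], gripper=1)

```text
time_s: 3.32
tool_pos: [0.5633, -0.1932, 0.0458]
orientation: [3.142, -0.0, 0.095]
wrist_force: [0.5, -0.3, 0.3]
grip_width: 0.0545
```

Run:
```python
from h import *
s=r.observe();print(s)
for n in("side",):
    im=r.grab_frame(n);p=w2p(n,[s["tool_pos"]]);print(n,p)
    crop(im,*(p[0]-[65,70]).astype(int),130,110,5,f"pics/{n}2.png")
```

```text
{'time_s': 3.325, 'q': array([ 0.45058595,  0.38947984, -0.23619303,  1.7802365 ,  0.10688927,
        0.98405866, -1.30386229]), 'qvel': array([ 0.00146826,  0.00173766, -0.00075807,  0.00179682, -0.0003797 ,
       -0.00229436, -0.00079232]), 'effort': array([ 2.72313191e-03, -6.33624887e+01, -2.71517202e+00, -3.45136964e+01,
       -3.29207699e-02, -6.24514371e-02,  5.93038367e-04]), 'tool_pos': array([ 0.56326829, -0.19324233,  0.04575568]), 'orientation': array([ 3.14152193e+00, -2.40006303e-04,  9.47472838e-02]), 'wrist_force': array([ 0.53422375, -0.33457431,  0.25123291]), 'moment': array([ 0.02299924, -0.01417634, -0.04285982]), 'grip_width': 0.05447142476298698}
side [[374.4669533  216.92170426]]
```

View pics/side2.png

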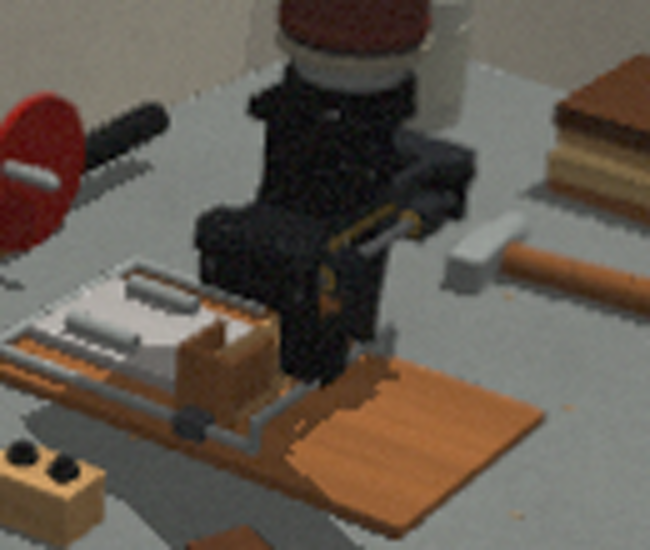

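Request:
jog_arm([
  {"tx": 0, "ty": 0, "tz": 0, "wx": 0, "wy": 0, "wz": 0},
  {"tx": 0, "ty": 0, "tz": 0, "wx": 0, "wy": 0, "wz": 0},
  {"tx": 0, "ty": 0, "tz": 0, "wx": 0, "wy": 0, "wz": 0},
  {"tx": 0, "ty": 0, "tz": 0, "wx": 0, "wy": 0, "wz": 0},
  {"tx": 0, "ty": 0, "tz": 0, "wx": 0, "wy": 0, "wz": 0},
])

```text
time_s: 4.0
tool_pos: [0.5632, -0.1938, 0.0455]
orientation: [3.141, -0.0, 0.094]
wrist_force: [1.6, -4.0, -1.5]
grip_width: 0.0276
```

Request:
jog_arm([
  {"tx": -10, "ty": -1, "tz": 0, "wx": 0, "wy": 0, "wz": 0},
  {"tx": -20, "ty": -1.9, "tz": 0, "wx": 0, "wy": 0, "wz": 0},
  {"tx": -20, "ty": -1.9, "tz": 0, "wx": 0, "wy": 0, "wz": 0},
  {"tx": -20, "ty": -1.9, "tz": 0, "wx": 0, "wy": 0, "wz": 0},
  {"tx": 0, "ty": 0, "tz": 0, "wx": 0, "wy": 0, "wz": 0},
])

```text
time_s: 4.62
tool_pos: [0.4928, -0.2007, 0.0455]
orientation: [3.141, -0.001, 0.094]
wrist_force: [5.4, -5.1, -9.8]
grip_width: 0.028
```

Request:
jog_arm([
  {"tx": -20, "ty": -1.9, "tz": 0, "wx": 0, "wy": 0, "wz": 0},
  {"tx": -15, "ty": -1.4, "tz": 0, "wx": 0, "wy": 0, "wz": 0},
  {"tx": -12, "ty": -1.2, "tz": 0, "wx": 0, "wy": 0, "wz": 0},
  {"tx": -3, "ty": -0.3, "tz": 0, "wx": 0, "wy": 0, "wz": 0},
  {"tx": 0, "ty": 0, "tz": 0, "wx": 0, "wy": 0, "wz": 0},
])

```text
time_s: 5.25
tool_pos: [0.4443, -0.2055, 0.0455]
orientation: [3.14, -0.002, 0.095]
wrist_force: [7.0, -8.2, -11.8]
grip_width: 0.028
```

Run:
```python
from h import *
s=r.observe();print(s["tool_pos"],s["time_s"],s["wrist_force"],s["grip_width"])
for n in("side","top"):
    im=r.grab_frame(n);p=w2p(n,[s["tool_pos"]]);print(n,p)
    crop(im,*(p[0]-[85,70]).astype(int),140,110,5,f"pics/{n}3.png")
```

```text
[ 0.44430248 -0.20549361  0.04552808] 5.25 [  6.95812834  -8.17106239 -11.80844195] 0.028024793983826773
side [[409.88853873 229.8070989 ]]
top [[404.48476119 298.56721987]]
```

View pics/side3.png

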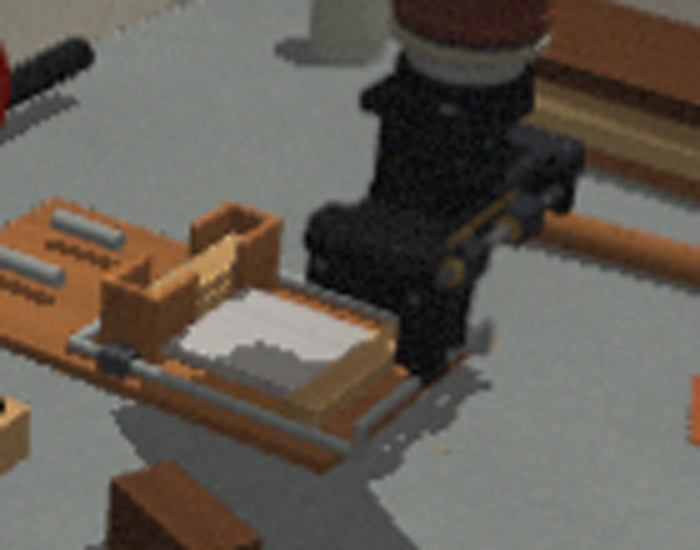

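Request:
jog_arm([
  {"tx": -3, "ty": -0.2, "tz": 0, "wx": 0, "wy": 0, "wz": 0},
  {"tx": -2, "ty": 0, "tz": 0, "wx": 0, "wy": 0, "wz": 0},
  {"tx": -1, "ty": 0, "tz": 0, "wx": 0, "wy": 0, "wz": 0},
  {"tx": 0, "ty": 0, "tz": 0, "wx": 0, "wy": 0, "wz": 0},
])

```text
time_s: 5.85
tool_pos: [0.4388, -0.206, 0.0455]
orientation: [3.14, -0.003, 0.095]
wrist_force: [7.9, -8.6, -12.9]
grip_width: 0.0278
```

Request:
jog_arm([
  {"tx": -2, "ty": -0.2, "tz": 0, "wx": 0, "wy": 0, "wz": 0},
  {"tx": 0, "ty": 0, "tz": 0, "wx": 0, "wy": 0, "wz": 0},
  {"tx": 0, "ty": 0, "tz": 0, "wx": 0, "wy": 0, "wz": 0},
])

```text
time_s: 6.22
tool_pos: [0.4387, -0.2061, 0.0456]
orientation: [3.139, -0.006, 0.095]
wrist_force: [16.5, -10.9, -22.5]
grip_width: 0.0278
```

Request:
jog_arm([
  {"tx": 5, "ty": 0.5, "tz": 0, "wx": 0, "wy": 0, "wz": 0},
  {"tx": 12, "ty": 1.1, "tz": 0, "wx": 0, "wy": 0, "wz": 0},
  {"tx": 18, "ty": 1.7, "tz": 0, "wx": 0, "wy": 0, "wz": 0},
  {"tx": 18, "ty": 1.7, "tz": 0, "wx": 0, "wy": 0, "wz": 0},
  {"tx": 18, "ty": 1.7, "tz": 0, "wx": 0, "wy": 0, "wz": 0},
])

```text
time_s: 6.85
tool_pos: [0.5078, -0.1992, 0.0455]
orientation: [3.14, -0.002, 0.094]
wrist_force: [5.0, -7.0, -5.6]
grip_width: 0.0277
```

Request:
jog_arm([
  {"tx": 18, "ty": 1.7, "tz": 0, "wx": 0, "wy": 0, "wz": 0},
  {"tx": 15, "ty": 1.4, "tz": 0, "wx": 0, "wy": 0, "wz": 0},
  {"tx": 12, "ty": 1.1, "tz": 0, "wx": 0, "wy": 0, "wz": 0},
  {"tx": 6, "ty": 0.6, "tz": 0, "wx": 0, "wy": 0, "wz": 0},
  {"tx": 0, "ty": 0, "tz": 0, "wx": 0, "wy": 0, "wz": 0},
])

```text
time_s: 7.48
tool_pos: [0.5586, -0.1942, 0.0455]
orientation: [3.141, -0.001, 0.095]
wrist_force: [5.0, -6.1, -4.3]
grip_width: 0.0276
```

Request:
jog_arm([
  {"tx": 2, "ty": 0.2, "tz": 0, "wx": 0, "wy": 0, "wz": 0},
  {"tx": 2, "ty": 0.1, "tz": 0, "wx": 0, "wy": 0, "wz": 0},
  {"tx": 0, "ty": 0, "tz": 0, "wx": 0, "wy": 0, "wz": 0},
])

```text
time_s: 7.85
tool_pos: [0.5622, -0.1939, 0.0456]
orientation: [3.141, -0.001, 0.095]
wrist_force: [3.1, -5.0, -5.4]
grip_width: 0.0276
```

Request:
jog_arm([
  {"tx": 1, "ty": 0.1, "tz": 0, "wx": 0, "wy": 0, "wz": 0},
  {"tx": 1, "ty": 0, "tz": 0, "wx": 0, "wy": 0, "wz": 0},
  {"tx": 0, "ty": 0, "tz": 0, "wx": 0, "wy": 0, "wz": 0},
])

```text
time_s: 8.22
tool_pos: [0.5632, -0.1938, 0.0456]
orientation: [3.141, 0.0, 0.094]
wrist_force: [0.1, -4.9, -1.6]
grip_width: 0.0275
```

Run:
```python
from h import *
s=r.observe();print(s["tool_pos"],s["time_s"],s["wrist_force"],s["grip_width"])
for n in("side",):
    im=r.grab_frame(n)
    crop(im,295,170,140,110,5,f"pics/{n}4.png")
```

```text
[ 0.56318025 -0.19378332  0.04556034] 8.225 [ 0.13182609 -4.93166335 -1.58266555] 0.027519657887326063
```

View pics/side4.png

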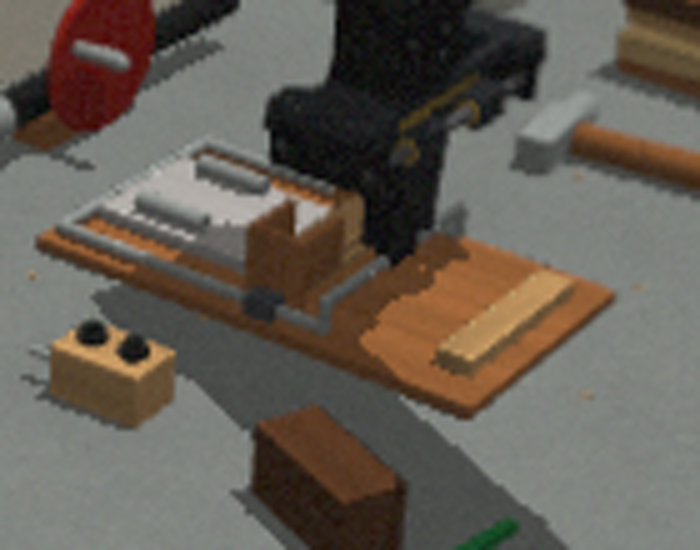

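Request:
jog_arm([
  {"tx": 0, "ty": 0, "tz": 0, "wx": 0, "wy": 0, "wz": 0},
  {"tx": 0, "ty": 0, "tz": 0, "wx": 0, "wy": 0, "wz": 0},
  {"tx": 0, "ty": 0, "tz": 0, "wx": 0, "wy": 0, "wz": 0},
  {"tx": 0, "ty": 0, "tz": 0, "wx": 0, "wy": 0, "wz": 0},
], gripper=0)

```text
time_s: 8.78
tool_pos: [0.5632, -0.1929, 0.0455]
orientation: [-3.141, -0.0, 0.095]
wrist_force: [-0.0, 0.0, -0.1]
grip_width: 0.0598
```

Request:
jog_arm([
  {"tx": 0, "ty": 0, "tz": 25, "wx": 0, "wy": 0, "wz": 0},
  {"tx": 0, "ty": 0, "tz": 40, "wx": 0, "wy": 0, "wz": 0},
  {"tx": 0, "ty": 0, "tz": 50, "wx": 0, "wy": 0, "wz": 0.15},
  {"tx": 0, "ty": 30, "tz": 20, "wx": 0, "wy": 0, "wz": 0.15},
  {"tx": 0, "ty": 50, "tz": 0, "wx": 0, "wy": 0, "wz": 0.15},
])

```text
time_s: 9.4
tool_pos: [0.5642, -0.1143, 0.1828]
orientation: [3.138, -0.002, 0.546]
wrist_force: [0.2, 0.1, 0.2]
grip_width: 0.0866
```

Request:
jog_arm([
  {"tx": 0, "ty": 40, "tz": 0, "wx": 0, "wy": 0, "wz": 0.18},
  {"tx": 0, "ty": 40, "tz": 0, "wx": 0, "wy": 0, "wz": 0.18},
  {"tx": 0, "ty": 0, "tz": 0, "wx": 0, "wy": 0, "wz": 0.18},
  {"tx": 0, "ty": 0, "tz": 0, "wx": 0, "wy": 0, "wz": 0.18},
  {"tx": 0, "ty": 0, "tz": 0, "wx": 0, "wy": 0, "wz": 0.18},
])

```text
time_s: 10.02
tool_pos: [0.5631, -0.033, 0.1806]
orientation: [-3.142, 0.0, 1.451]
wrist_force: [0.5, 0.0, 0.0]
grip_width: 0.087
```

Run:
```python
from h import *
s=r.observe();print(s["tool_pos"],s["time_s"],s["q"])
for n,b in(("side",(295,170,140,110)),("top",(335,150,140,155))):
    im=r.grab_frame(n);cv2.imwrite(f"pics/{n}5f.png",im[:,:,::-1])
    crop(im,*b,5 if n=="side" else 3.8,f"pics/{n}5.png")
    T=r.calibration(n)["T"]
    for t in["slat_feed","grip"]:
      for d in r.pinpoint(n,t)[:3]: print(n,t,round(d["conf"],2),(T[:3,:3]@d["point"]+T[:3,3]).round(4))
```

```text
[ 0.5631011  -0.03299156  0.18060838] 10.025 [ 0.42079135  0.22631419 -0.50637699  1.71252352  0.11565278  1.23247371
 -0.2330036 ]
side slat_feed 0.76 [ 0.4914 -0.2053  0.0115]
side grip 0.83 [ 0.5587 -0.1876  0.0635]
side grip 0.48 [0.6251 0.2749 0.0152]
side grip 0.35 [0.5891 0.24   0.0061]
top slat_feed 0.68 [ 0.4881 -0.2068  0.0117]
top grip 0.94 [ 0.5669 -0.1934  0.0633]
top grip 0.73 [ 0.6052 -0.1904  0.0017]
```

View pics/side5.png

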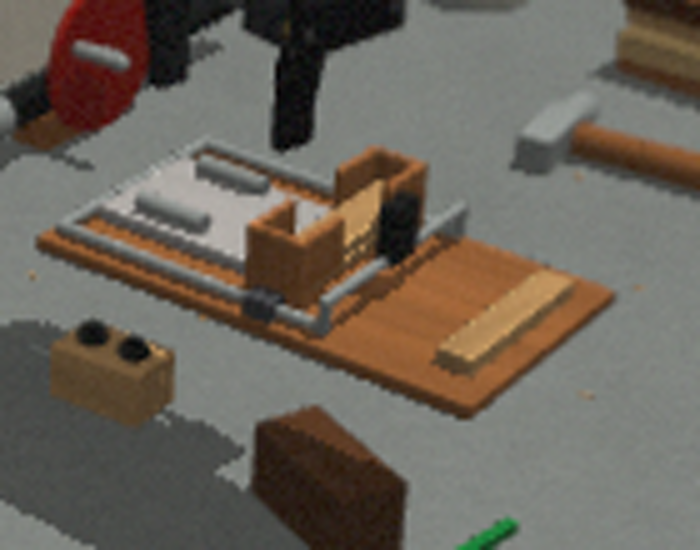

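View pics/top5.png

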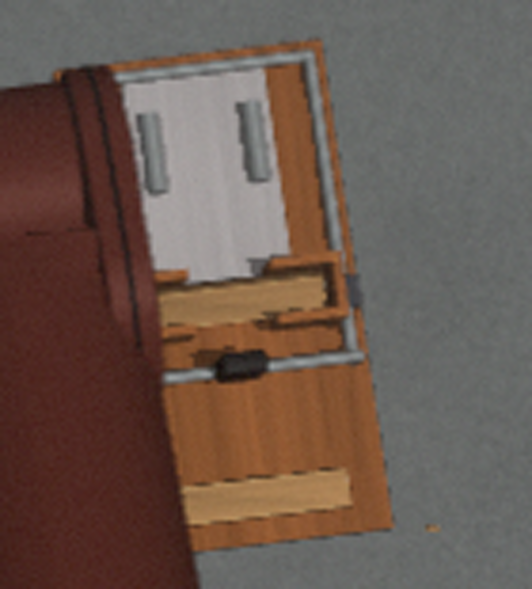

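Run:
```python
from h import *
def o(X,x0,y0,s): return (np.array(X)+.5)/s-.5+[x0,y0]
a=p2w("side",o([(549,269),(578,282),(466,362),(436,349)],295,170,5),.022)[:,:2];print(a.round(4),a.mean(0).round(4))
t=p2w("top",o([(349,469),(352,503),(184,487),(187,524)],335,150,3.8),.022)[:,:2];print(t.round(4))
e=t[:2].mean(0);l=t[2:].mean(0);u=(l-e)/np.linalg.norm(l-e);print("top centre",e+.06*u,"ang",np.arctan2(u[1],u[0]))
for d in (a[3]-a[0],a[2]-a[1]):print(np.arctan2(d[1],d[0]),np.linalg.norm(d))
```

```text
[[ 0.5002 -0.2619]
 [ 0.4785 -0.2613]
 [ 0.4707 -0.1388]
 [ 0.4914 -0.1381]] [ 0.4852 -0.2   ]
[[ 0.5036 -0.2626]
 [ 0.4827 -0.2634]
 [ 0.4944 -0.1611]
 [ 0.4717 -0.1622]]
top centre [ 0.48720805 -0.20328051] ang 1.670218122035331
1.6413810529552748 0.12417766351372053
1.6348973102790658 0.12275745067039817
```

Request:
jog_arm([
  {"tx": -19, "ty": -42, "tz": 0, "wx": 0, "wy": 0, "wz": 0.11},
  {"tx": -19, "ty": -43, "tz": 0, "wx": 0, "wy": 0, "wz": 0.105},
  {"tx": -19, "ty": -43, "tz": -30, "wx": 0, "wy": 0, "wz": 0},
  {"tx": -19, "ty": -42, "tz": -50, "wx": 0, "wy": 0, "wz": 0},
  {"tx": 0, "ty": 0, "tz": -30, "wx": 0, "wy": 0, "wz": 0},
])

```text
time_s: 10.95
tool_pos: [0.4861, -0.2035, 0.0727]
orientation: [-3.139, 0.001, 1.651]
wrist_force: [0.0, 0.4, -0.5]
grip_width: 0.0871
```

Request:
jog_arm([
  {"tx": 0, "ty": 0, "tz": -20, "wx": 0, "wy": 0, "wz": 0},
  {"tx": 0, "ty": 0, "tz": 0, "wx": 0, "wy": 0, "wz": 0},
  {"tx": 0, "ty": 0, "tz": 0, "wx": 0, "wy": 0, "wz": 0},
])

```text
time_s: 11.32
tool_pos: [0.4894, -0.1998, 0.0555]
orientation: [3.141, 0.0, 1.659]
wrist_force: [0.3, -0.3, -0.1]
grip_width: 0.087
```

Run:
```python
from h import *
s=r.observe();print(s["tool_pos"],s["orientation"],s["time_s"],s["q"])
for n,b in(("side",(325,160,140,110)),):
    im=r.grab_frame(n)
    crop(im,*b,5 if n=="side" else 3.8,f"pics/{n}6.png")
```

```text
[ 0.48936478 -0.19983657  0.05551083] [3.14063972e+00 4.36690471e-04 1.65908523e+00] 11.325 [ 0.66109271  0.27338076 -0.40398331  1.92834513  0.12966056  0.96381697
  0.28477189]
```

View pics/side6.png

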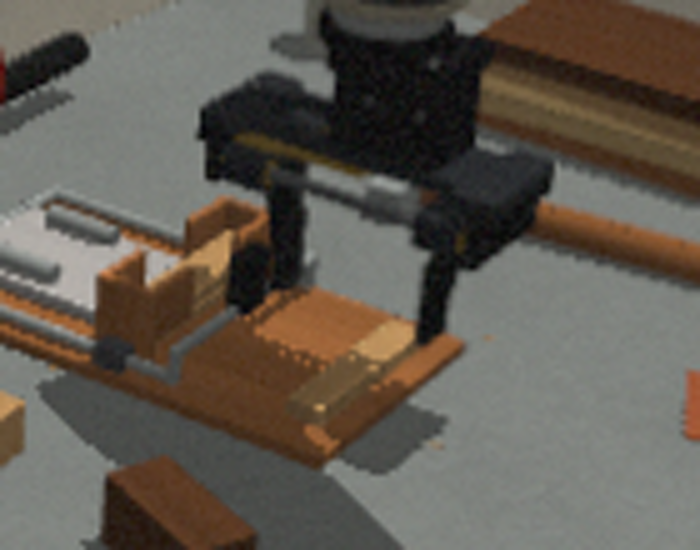

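Request:
jog_arm([
  {"tx": -2, "ty": -2.5, "tz": -20, "wx": 0, "wy": 0, "wz": 0},
  {"tx": 0, "ty": 0, "tz": -14, "wx": 0, "wy": 0, "wz": 0},
  {"tx": 0, "ty": 0, "tz": -4, "wx": 0, "wy": 0, "wz": 0},
  {"tx": 0, "ty": 0, "tz": 0, "wx": 0, "wy": 0, "wz": 0},
  {"tx": 0, "ty": 0, "tz": 0, "wx": 0, "wy": 0, "wz": 0},
])

```text
time_s: 12.0
tool_pos: [0.4872, -0.2024, 0.0172]
orientation: [3.141, 0.0, 1.66]
wrist_force: [1.5, 0.3, 0.2]
grip_width: 0.0871
```

Request:
jog_arm([
  {"tx": 0, "ty": 0, "tz": -4, "wx": 0, "wy": 0, "wz": 0},
  {"tx": 0, "ty": 0, "tz": 0, "wx": 0, "wy": 0, "wz": 0},
  {"tx": 0, "ty": 0, "tz": 0, "wx": 0, "wy": 0, "wz": 0},
  {"tx": 0, "ty": 0, "tz": 0, "wx": 0, "wy": 0, "wz": 0},
  {"tx": 0, "ty": 0, "tz": 0, "wx": 0, "wy": 0, "wz": 0},
], gripper=1)

```text
time_s: 12.62
tool_pos: [0.4868, -0.2023, 0.0127]
orientation: [3.142, 0.0, 1.66]
wrist_force: [0.4, -0.3, 0.6]
grip_width: 0.0447
```

Request:
jog_arm([
  {"tx": 0, "ty": 0, "tz": 0, "wx": 0, "wy": 0, "wz": 0},
  {"tx": 0, "ty": 0, "tz": 0, "wx": 0, "wy": 0, "wz": 0},
  {"tx": 0, "ty": 0, "tz": 0, "wx": 0, "wy": 0, "wz": 0},
  {"tx": 0, "ty": 0, "tz": 0, "wx": 0, "wy": 0, "wz": 0},
  {"tx": 0, "ty": 0, "tz": 0, "wx": 0, "wy": 0, "wz": 0},
])

```text
time_s: 13.25
tool_pos: [0.4867, -0.2023, 0.0126]
orientation: [-3.142, 0.0, 1.66]
wrist_force: [-0.2, -0.5, 0.3]
grip_width: 0.0234
```

Request:
jog_arm([
  {"tx": 0, "ty": 0, "tz": 10, "wx": 0, "wy": 0, "wz": 0},
  {"tx": 0, "ty": 0, "tz": 25, "wx": 0, "wy": 0, "wz": 0},
  {"tx": 0, "ty": 0, "tz": 40, "wx": 0, "wy": 0, "wz": 0},
  {"tx": 0, "ty": 0, "tz": 40, "wx": 0, "wy": 0, "wz": 0},
  {"tx": 0, "ty": 0, "tz": 20, "wx": 0, "wy": 0, "wz": 0},
])

```text
time_s: 13.88
tool_pos: [0.4877, -0.2025, 0.1507]
orientation: [3.139, 0.002, 1.66]
wrist_force: [0.2, -0.6, -0.6]
grip_width: 0.0237
```

Run:
```python
from h import *
s=r.observe();print(s["tool_pos"],s["orientation"],s["time_s"],s["grip_width"],s["wrist_force"])
for n,b in(("side",(325,130,140,110)),("top",(140,180,300,130))):
    im=r.grab_frame(n)
    crop(im,*b,5 if n=="side" else 2.6,f"pics/{n}7.png")
```

```text
[ 0.48770762 -0.20253368  0.15074625] [3.13860533e+00 1.78704845e-03 1.65994898e+00] 13.875 0.023670791093190462 [ 0.17925074 -0.61792597 -0.64067127]
```

View pics/side7.png

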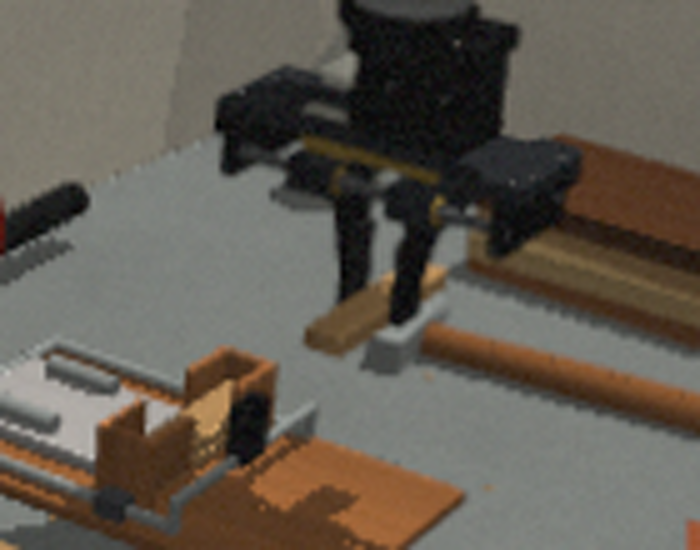

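View pics/top7.png

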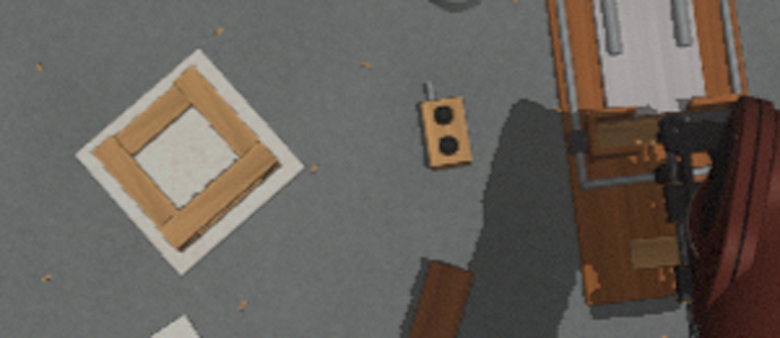

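Request:
jog_arm([
  {"tx": 8, "ty": 25, "tz": 0, "wx": 0, "wy": 0, "wz": 0.05},
  {"tx": 13, "ty": 43, "tz": 0, "wx": 0, "wy": 0, "wz": 0.06},
  {"tx": 13, "ty": 45, "tz": 0, "wx": 0, "wy": 0, "wz": 0.06},
  {"tx": 13, "ty": 45, "tz": 0, "wx": 0, "wy": 0, "wz": 0.06},
  {"tx": 13, "ty": 45, "tz": 0, "wx": 0, "wy": 0, "wz": 0.06},
])

```text
time_s: 14.6
tool_pos: [0.5463, 0.0036, 0.1466]
orientation: [-3.14, -0.001, 1.954]
wrist_force: [1.0, -0.2, -1.0]
grip_width: 0.0238
```

Request:
jog_arm([
  {"tx": 13, "ty": 45, "tz": 0, "wx": 0, "wy": 0, "wz": 0.06},
  {"tx": 13, "ty": 45, "tz": 0, "wx": 0, "wy": 0, "wz": 0.06},
  {"tx": 13, "ty": 45, "tz": 0, "wx": 0, "wy": 0, "wz": 0.06},
  {"tx": 13, "ty": 45, "tz": 0, "wx": 0, "wy": 0, "wz": 0.06},
  {"tx": 13, "ty": 45, "tz": 0, "wx": 0, "wy": 0, "wz": 0.06},
])

```text
time_s: 15.22
tool_pos: [0.6108, 0.2284, 0.1464]
orientation: [-3.14, -0.001, 2.254]
wrist_force: [0.9, -0.6, 0.1]
grip_width: 0.0236
```

Request:
jog_arm([
  {"tx": 10, "ty": 30, "tz": -20, "wx": 0, "wy": 0, "wz": 0.036},
  {"tx": 3, "ty": 16, "tz": -20, "wx": 0, "wy": 0, "wz": 0},
  {"tx": 0, "ty": 0, "tz": -20, "wx": 0, "wy": 0, "wz": 0},
  {"tx": 0, "ty": 0, "tz": 0, "wx": 0, "wy": 0, "wz": 0},
  {"tx": 0, "ty": 0, "tz": 0, "wx": 0, "wy": 0, "wz": 0},
])

```text
time_s: 15.85
tool_pos: [0.6252, 0.2702, 0.0881]
orientation: [3.142, 0.001, 2.284]
wrist_force: [0.1, -0.2, 0.0]
grip_width: 0.0235
```

Run:
```python
from h import *
s=r.observe();print(s["tool_pos"],s["orientation"],s["time_s"],s["grip_width"],s["wrist_force"])
for n,b in(("side",(200,210,125,105)),("top",(160,180,120,115))):
    im=r.grab_frame(n);print(w2p(n,[s["tool_pos"]]))
    crop(im,*b,6 if n=="side" else 5,f"pics/{n}8.png")
```

```text
[0.62520865 0.27020441 0.08812504] [3.14153471e+00 8.02078124e-04 2.28383141e+00] 15.85 0.023529693048953824 [ 0.11379531 -0.16706688  0.0083887 ]
[[237.38281707 256.89752838]]
[[192.90179609 221.10785222]]
```

View pics/side8.png

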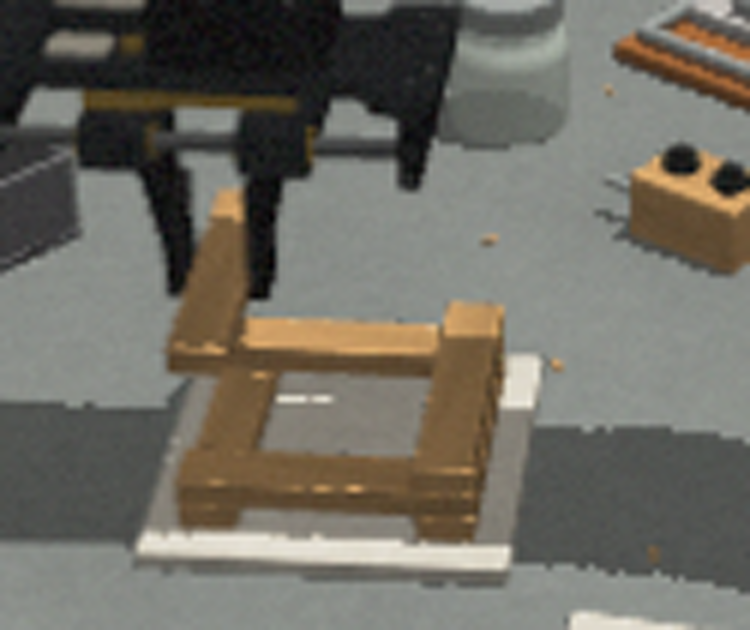

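View pics/top8.png

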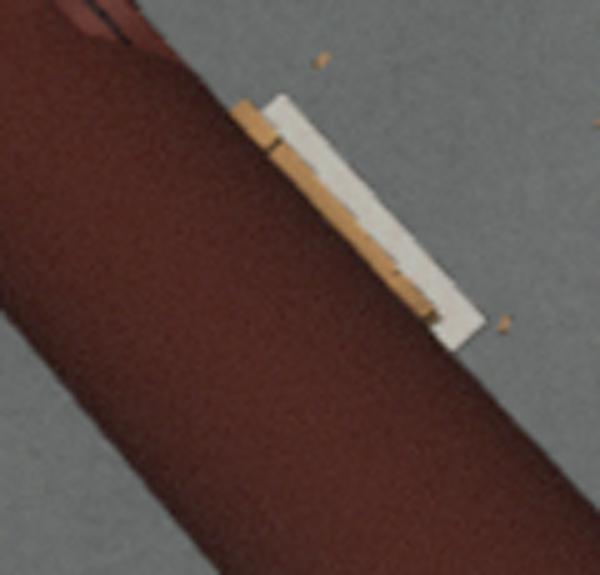

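```bash
cat >> h.py <<'E'
def box(im,n,c,yaw,z,col,S,x0,y0,L=.12,W=.024,H=.012):
    a=np.array([np.cos(yaw),np.sin(yaw)]);b=np.array([-a[1],a[0]])
    P=[[*(np.array(c)+i*L/2*a+j*W/2*b),z+k] for k in(0,H) for i,j in((1,1),(1,-1),(-1,-1),(-1,1))]
    p=(w2p(n,P)-[x0,y0]+.5)*S-.5
    for k in(0,4): cv2.polylines(im,[p[k:k+4].round().astype(int).reshape(-1,1,2)],True,col,1)
    return p
E
python3 - <<'E'
from h import *
s=r.observe();t=s["tool_pos"]
im=cv2.imread("pics/side8.png")
box(im,"side",t[:2],s["orientation"][2],t[2]-.0026,(0,0,255),6,200,210)
C=np.array([.589,.2397]);y=2.286;R=np.array([[np.cos(y),-np.sin(y)],[np.sin(y),np.cos(y)]])
box(im,"side",C+R@[0,.048],y,.033,(0,255,0),6,200,210)
box(im,"side",C+R@[-.048,0],y+np.pi/2,.021,(255,0,0),6,200,210)
box(im,"side",C,y,.0,(255,255,0),6,200,210,.15,.15,.009)
cv2.imwrite("pics/ov8.png",im)
E
```

```text
(no output)
```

View pics/ov8.png

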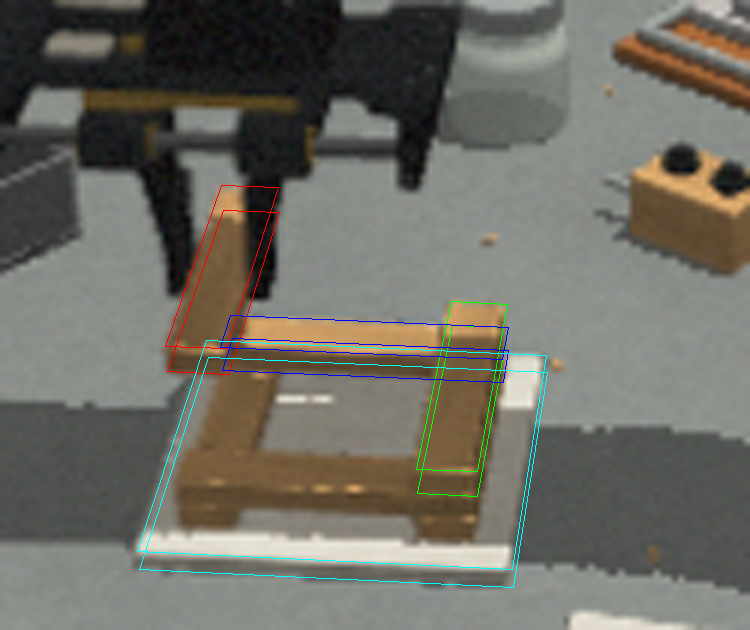

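Request:
jog_arm([
  {"tx": 0, "ty": 1, "tz": -20, "wx": 0, "wy": 0, "wz": 0},
  {"tx": 0, "ty": 0, "tz": -15, "wx": 0, "wy": 0, "wz": 0},
  {"tx": 0, "ty": 0, "tz": -10, "wx": 0, "wy": 0, "wz": 0},
  {"tx": 0, "ty": 0, "tz": 0, "wx": 0, "wy": 0, "wz": 0},
  {"tx": 0, "ty": 0, "tz": 0, "wx": 0, "wy": 0, "wz": 0},
])

```text
time_s: 16.58
tool_pos: [0.6249, 0.2729, 0.0429]
orientation: [3.141, -0.0, 2.286]
wrist_force: [-0.2, 0.7, -0.0]
grip_width: 0.0237
```

Request:
jog_arm([
  {"tx": 0, "ty": 0, "tz": -3, "wx": 0, "wy": 0, "wz": 0},
  {"tx": 0, "ty": 0, "tz": -2, "wx": 0, "wy": 0, "wz": 0},
  {"tx": 0, "ty": 0, "tz": 0, "wx": 0, "wy": 0, "wz": 0},
  {"tx": 0, "ty": 0, "tz": 0, "wx": 0, "wy": 0, "wz": 0},
])

```text
time_s: 17.08
tool_pos: [0.6248, 0.2727, 0.0377]
orientation: [3.142, 0.0, 2.286]
wrist_force: [-0.6, 0.7, 1.0]
grip_width: 0.0234
```

Run:
```python
from h import *
s=r.observe();print(s["tool_pos"],s["orientation"],s["time_s"],s["grip_width"],s["wrist_force"])
im=r.grab_frame("side");crop(im,200,210,125,105,6,f"pics/side9.png")
```

```text
[0.62475683 0.27271024 0.03770173] [3.14151269e+00 4.43771015e-05 2.28574045e+00] 17.075 0.023415945984655108 [-0.6203618   0.72301241  1.04558688]
```

View pics/side9.png

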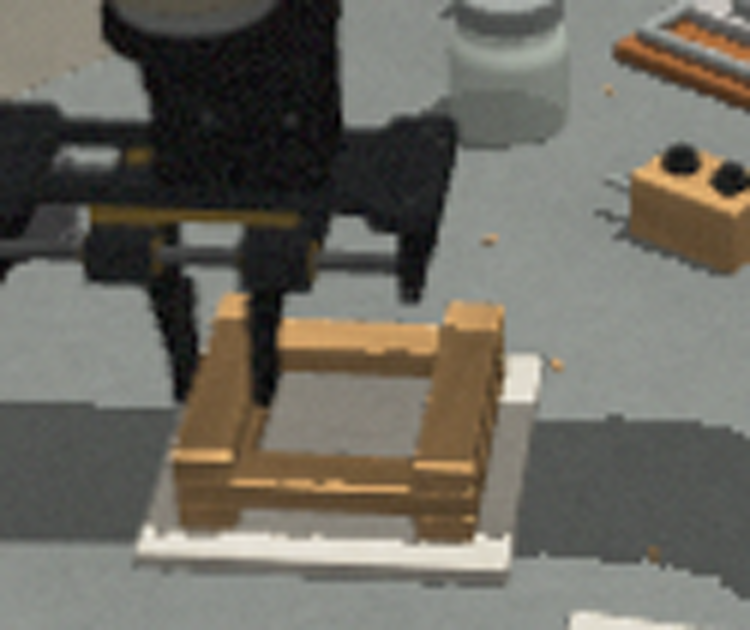

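Request:
jog_arm([
  {"tx": 0, "ty": -1, "tz": -1, "wx": 0, "wy": 0, "wz": 0},
  {"tx": 0, "ty": 0, "tz": -1, "wx": 0, "wy": 0, "wz": 0},
  {"tx": 0, "ty": 0, "tz": 0, "wx": 0, "wy": 0, "wz": 0},
  {"tx": 0, "ty": 0, "tz": 0, "wx": 0, "wy": 0, "wz": 0},
])

```text
time_s: 17.62
tool_pos: [0.6248, 0.2716, 0.0357]
orientation: [-3.141, 0.0, 2.286]
wrist_force: [0.4, -1.2, 3.2]
grip_width: 0.0237
```

Request:
jog_arm([
  {"tx": 0, "ty": 0, "tz": -0.5, "wx": 0, "wy": 0, "wz": 0},
  {"tx": 0, "ty": 0, "tz": 0, "wx": 0, "wy": 0, "wz": 0},
  {"tx": 0, "ty": 0, "tz": 0, "wx": 0, "wy": 0, "wz": 0},
])

```text
time_s: 18.0
tool_pos: [0.6248, 0.2715, 0.0357]
orientation: [-3.142, 0.0, 2.286]
wrist_force: [-3.0, -2.9, 6.5]
grip_width: 0.024
```

Request:
jog_arm([
  {"tx": 0, "ty": 0, "tz": 0, "wx": 0, "wy": 0, "wz": 0},
  {"tx": 0, "ty": 0, "tz": 0, "wx": 0, "wy": 0, "wz": 0},
  {"tx": 0, "ty": 0, "tz": 0, "wx": 0, "wy": 0, "wz": 0},
  {"tx": 0, "ty": 0, "tz": 0, "wx": 0, "wy": 0, "wz": 0},
], gripper=0.5)

```text
time_s: 18.5
tool_pos: [0.6246, 0.2717, 0.035]
orientation: [-3.141, -0.0, 2.286]
wrist_force: [0.6, 0.3, -0.5]
grip_width: 0.043
```

Request:
jog_arm([
  {"tx": 0, "ty": 0, "tz": 10, "wx": 0, "wy": 0, "wz": 0},
  {"tx": 0, "ty": 0, "tz": 30, "wx": 0, "wy": 0, "wz": 0},
  {"tx": 0, "ty": 0, "tz": 50, "wx": 0, "wy": 0, "wz": 0},
  {"tx": 0, "ty": -40, "tz": 40, "wx": 0, "wy": 0, "wz": 0},
  {"tx": 0, "ty": -55, "tz": 20, "wx": 0, "wy": 0, "wz": 0},
])

```text
time_s: 19.12
tool_pos: [0.6251, 0.1782, 0.1887]
orientation: [3.137, 0.001, 2.289]
wrist_force: [0.5, -0.2, -0.2]
grip_width: 0.0436
```

Request:
jog_arm([
  {"tx": -10, "ty": -60, "tz": 0, "wx": 0, "wy": 0, "wz": 0},
  {"tx": -10, "ty": -60, "tz": 0, "wx": 0, "wy": 0, "wz": 0},
  {"tx": -10, "ty": -60, "tz": 0, "wx": 0, "wy": 0, "wz": 0},
  {"tx": 0, "ty": 0, "tz": 0, "wx": 0, "wy": 0, "wz": 0},
  {"tx": 0, "ty": 0, "tz": 0, "wx": 0, "wy": 0, "wz": 0},
])

```text
time_s: 19.75
tool_pos: [0.5949, -0.0028, 0.1859]
orientation: [3.141, 0.0, 2.286]
wrist_force: [-0.4, 0.3, 1.3]
grip_width: 0.0434
```

Run:
```python
from h import *
s=r.observe();print(s["tool_pos"],s["time_s"],s["wrist_force"])
im=r.grab_frame("side");cv2.imwrite("pics/side10f.png",im[:,:,::-1]);crop(im,200,190,235,125,3.4,f"pics/side10.png")
im=r.grab_frame("top");cv2.imwrite("pics/top10.png",im[:,:,::-1])
crop(im,160,190,110,105,5,"pics/top10c.png")
```

```text
[ 0.59486876 -0.00281289  0.1858693 ] 19.75 [-0.38298422  0.33210953  1.31457301]
```

View pics/side10.png

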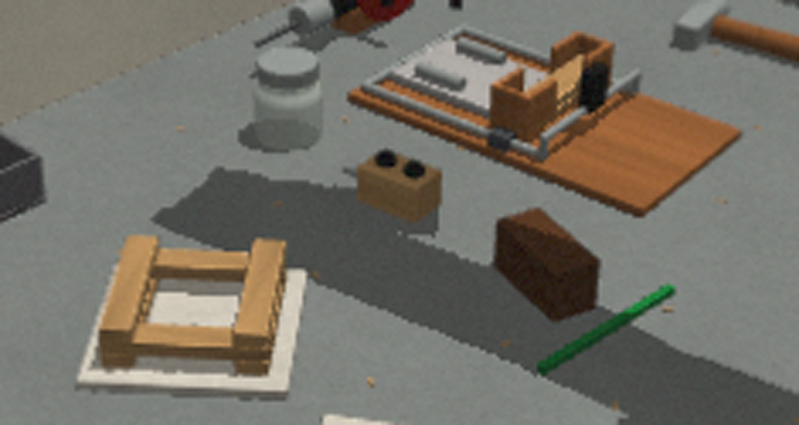

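View pics/top10c.png

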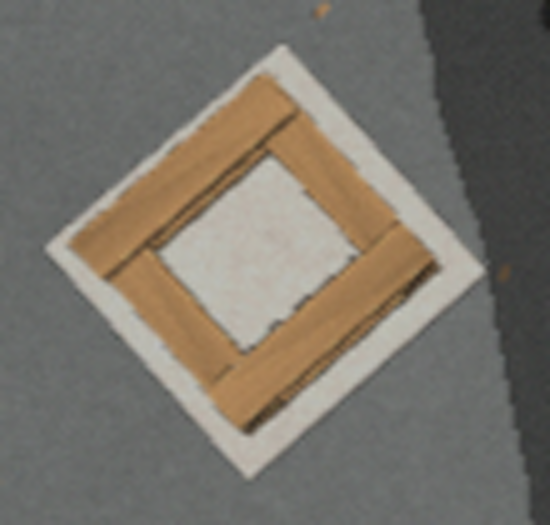

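View pics/top10.png

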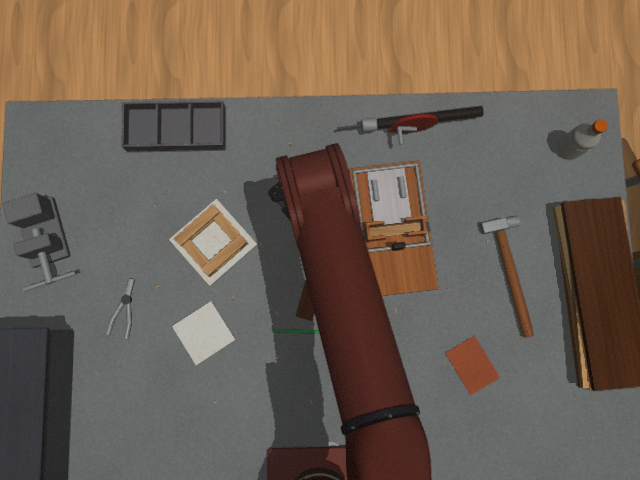

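Run:
```python
from h import *
def o(X,x0,y0,s): return (np.array(X)+.5)/s-.5+[x0,y0]
p=p2w("top",o([(270,74),(300,112),(107,278),(68,242)],160,190,5),.045)[:,:2]
y=2.286;R=np.array([[np.cos(y),-np.sin(y)],[np.sin(y),np.cos(y)]])
q=(p-[.5897,.2383])@R*1e3;print(q.round(1).tolist(),q.mean(0))
r.sign_off();print(r.observe()["time_s"])
```

```text
[[-59.3, -56.9], [-57.9, -33.8], [59.3, -34.5], [61.7, -59.4]] [  0.9349985  -46.14818136]
the job is handed in; nothing more can be done
the job is handed in; nothing more can be done
```

The job is done and handed in, at about 20 s on the robot's clock. I pulled the grip to its stop, eased the slide home still gripped, and set the fed slat down on the tower's empty place under light contact.

- **Feeder pull:** at the stop the pull force rose from 8 to 16 N with no further travel. Easing it back took rows of at most 18 mm (about 0.15 m/s).
- **Slide home:** before I opened the fingers, the tool was back at its starting position to within 0.1 mm with almost no pull left. In the last pictures the frame and grip look home.
- **Placed slat:** in the last top picture it is flat and parallel to the top slat. Its centre measures about x +1 mm, y -46 mm in the board's frame, against 0 and -48.
- **Rest of the scene:** by eye, the other tower slats and the bystanders look unmoved. The next slat is down in the magazine.
- **Disagreements:** the two cameras differed by up to about 9 mm on the feeder's position and about 3 mm on the board's. I averaged them, and the grasp and placing pictures agreed with the averages.
- **Refused moves:** my first three move calls were refused as invalid input because rows must give all six numbers. Nothing moved.

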